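# Open the bayonet-lidded culture jar

## Task

Open the steel culture jar: turn its lid anticlockwise (seen from above) by the black grip bar until the lugs reach the slots in the rim, then lift the lid straight out. Set the lid down gently, right way up, flat inside the shallow steel tray and let go, leaving everything else on the bench where it stands.

Things in the scene. Friction and masses are not known exactly. Their poses are not given: they have to be found in the camera images.
- jar: Upright round steel jar, 124 mm in diameter, rim top 120 mm above the bench, on a round foot plate 140 mm in diameter; fixed to the bench. Origin: centre of its underside, z up. Its rim has two opposite slots (gaps), centred on the jar's +x and -x axes. Lid released: the lid's x axis along the jar's x axis, either way round, within about 4 degrees.
- jar_mouth (a point): Centre of the jar's mouth, level with the rim top; axes as the jar. The rim overhangs inwards to radius 48 mm, 6 mm thick, except at the slots (27 mm wide). The lid lies sunk on a black ledge 15 mm below the rim top; its lugs are held under the overhang, 3 mm of play, until they stand in the slots. A wall stops them 5 degrees anticlockwise past the slots' centres.
- lid: Loose aluminium lid, 0.25 to 0.5 kg: a disc 90 mm across, 15 mm thick, with two lugs on its +x and -x axes, 18 mm wide, 6 mm thick, flush with the underside, reaching 55 mm from the centre. Origin: centre of its underside, z up. At the start locked in the jar, its x axis 35 to 70 degrees (modulo a half turn) clockwise of the slots; turns easily, 1 to 3 mm sideways play.
- lid_grip (a point): Where to grip: on the lid's axis, in the black plastic grip bar on its top, 41 mm above the lid's underside, 26 mm above the disc's top face, 14 mm below the bar's top. The bar lies in line with the lugs: 66 mm long (x), 16 mm wide (y, grip across this), 40 mm high. Axes as the lid. Locked in the jar it is 146 mm above the bench.
- tray: Shallow empty square steel tray, 170 by 170 mm outside, walls 4 mm thick and 20 mm high, floor 4 to 5 mm thick, fixed to the bench. Origin: centre of its underside, z up, sides along its x and y. It stands on the other side, left or right, from the jar.
- dishes: Bystander: stack of four clear dishes, 60 mm in diameter, 48 mm high, near the jar. Origin: centre of its underside.
- pen: Bystander: marker pen lying on the bench between jar and tray, 125 mm long (x), 12 mm thick. Origin: centre of its underside.
- rack: Bystander: orange microtube rack, 60 by 100 mm, 48 mm high with its tubes, behind the tray. Origin: centre of its underside.
- cap: Bystander: loose pale green screw cap, 36 mm in diameter, 20 mm high, behind the tray beside the rack. Origin: centre of its underside.
Things that resemble listed ones, but are neither listed nor needed, are in the scene too. What is shaped like the lid but yellow is not meant.

How it is judged:
On the way, in this order (a step that is already met when the one before it is completed fails the run):
1. the lid, still seated in the jar, is turned until its lugs stand in the slots (angle between the x axis of lid and the x axis of jar, either way round below 0.2 rad and horizontal distance between lid and jar below 0.015 m and z of lid in the frame of jar below 0.115 m), for 0.05 s.
2. the lid is lifted free, above the jar's rim (z of lid in the frame of jar above 0.122 m and angle between lid's own z axis and vertical below 0.35 rad and horizontal distance between lid and jar below 0.04 m).
At the end, for the whole second after the job is handed in: The lid lies flat on the tray's floor (underside no more than 9 mm above the tray's underside), grip bar up, tilted less than 0.06 rad, its centre within 45 mm of the tray's centre along each of the tray's sides, released and at rest (x of lid in the frame of tray between -0.045 and 0.045 m and y of lid in the frame of tray between -0.045 and 0.045 m and z of lid in the frame of tray below 0.009 m and angle between lid's own z axis and vertical below 0.06 rad and linear speed of lid below 0.02 m/s and contact force between the fingers and lid below 0.1 N); the robot touches nothing.
It fails at once if the lid is dropped: it falls faster than 0.6 m/s (about 18 mm of free fall) with no finger on it (linear speed of lid above 0.6 m/s and contact force between the fingers and lid below 0.05 N).
It fails at once if a bystander is pushed more than 30 mm from its place or tipped over (distance of any of dishes, pen, rack, cap from where it was at the start of the episode above 0.03 m or angle between any of dishes, rack, cap's own z axis and vertical above 0.5 rad).
It also fails if it takes over 48 s, if anything falls off the work surface, if the arm or the gripper's body presses on something with over 40 N, if the wrist force passes 120 N, or if a joint passes its speed limit or range.

## Robot

A 7-joint arm with a two-finger parallel gripper is mounted at the origin on the work surface. World frame = base frame: x ahead of the robot, y to its left, z up, the work surface at z = 0. Lengths are in m, angles in rad, forces in N, time in s.
With the tool pointing down it reaches from about 0.425 to 0.925 m from the base axis. Payload 6.8 kg.
Tool frame: the origin (TCP) lies where the fingers leave the gripper's body, on its centre line; the fingertips stand 73 mm ahead of it and the grasp point (between the pads) lies 54 mm ahead of it; z points along the fingers, y is the direction in which the jaws open and shut (so a half turn about z gives the same grasp; the last joint's range is limited). The gripper opens to 85 mm and grips with 20 to 120 N. Pads are 22 mm wide; open, the fingers measure 114 mm over their backs; the gripper's body (76 mm by 85 mm) begins 54 mm behind the grasp point. The pads swing forward as they close: fully open they stand 13 mm farther back than shut.
Start: joints at [-1.341, 0.477, 0.022, 1.555, -0.011, 1.109, -0.083], TCP at [0.224, 0.637, 0.304] pointing down, gripper open.
Joint ranges: [-2.96, 2.96], [-0.34, 2.1], [-1.41, 1.46], [0.24, 2.44], [-1.37, 4.51], [0.17, 1.92], [-2.96, 2.96]. Speed limits (rad/s): [2.39, 2.39, 3.14, 3.14, 3.14, 3.14, 3.14].

## Interface

Orientations are given as a rotation vector (axis times angle).
In Python, from bench import r gives the robot as it stands.
- The arm moves only by the shell command python3 -m handwheel 'ROWS' [FORCE]. ROWS is JSON, a list that holds one entry, the list of rows, each a list of 7 numbers: the shift along the world's x, y, z in m, then the turn, a rotation vector about the world's x, y, z in rad, then the finger opening in m, from 0 to 0.0854. A call has 1 to 10 rows; each row shifts and turns the commanded pose from where the row before left it; what a row does not reach is not made up. A row lasts 1/12 s, in which the tool goes at most 41.7 mm and 7.16 degrees, less where a joint would pass 70% of its speed; a pose out of reach is approached as far as the arm can. A call is refused whole if a number of a shift passes 0.0417 or a number of a turn 0.125, either way. A call with a gripper value outside its range is refused whole. The fingers move at their own pace and stop on an object; FORCE is the grip in N (left out, the last holds). Time passes only in rows, so rows that do not move let the fingers close. It gives the time, the measured TCP pose, the force and the opening at its end, in the units of the state.
- r.get_obs(): the state, without advancing time (a new reading comes with each control period).
- r.grab_frame(name): name is "side" or "top"; returns (picture, depth): 480x640x3 uint8, red, green, blue; 480x640 float32, m along the optical axis (not along the pixel's ray), 0 where there is no reading.
- r.get_calibration(name): a dict with "vertical_fov" (degrees; the focal length in pixels is half the picture's height over the tangent of half this angle, whatever the lens; pixels are square), "cx", "cy" (the principal point, pixels), "R" (3x3) and "t" (3): a world point X has camera coordinates R X + t. Camera axes: x right, y down, z forward; pixel columns grow to the right and rows downward; lengths in m; the calibration is good to about 2 mm. A picture is of the moment at which its call begins. get_calibration takes no time and is no camera call.
- r.hand_in(): hands the job in, once; it reports no verdict.
Trained networks look in the newest picture that a camera, given by its name, has taken for a name from the list of things; names that differ only in an ending like _2 or _b are one class to them, and where a whole thing is asked for, a point or a joint stands for the part that bears it (a point fixed in the world has none). Each returns a list of dicts, best first, with "p" (0 to 1); they miss things now and then, are a little off and sometimes report something else, mostly with a low value. They report only what shows in the picture. A call takes as long as a camera call. They do not tell look-alikes from the thing itself.
- r.masks_of(label, camera): "pixels" (480x640 bool, what is visible of it) and "at" ([column, row] in pixels, amid what is visible of it).
The state is a dict: "clock": time; "joints": joint angles; "qvel": joint speeds; "tau": joint torques, N m; "tcp_pos": TCP position; "orientation": TCP orientation; "contact_force": force on the tool from outside, world axes, zero at the start; "moment": the same for the moment, N m; "grip_width": finger opening in m.
Only numpy, scipy, OpenCV 4.12 (cv2) and the standard library are available. Lean on these libraries where they do the work, as an engineer would, in place of code of your own. Each camera call takes 0.05 s, during which the arm holds its last target.

## Working session

There is one attempt and no reset: what is moved stays moved. The work goes in short steps, Python scripts to look and compute and a shell command to move; the robot and the scene stay as the last step left them, time stands still between calls to the robot, and variables do not carry over. Pictures are saved under pics/ and viewed, and the job is handed in when it is done.

```bash
ls; mkdir -p pics
python3 - <<'E'
from bench import r
import cv2,numpy as np
o=r.get_obs(); print({k:np.round(v,3) for k,v in o.items()})
for n in("side","top"):
    p,d=r.grab_frame(n); cv2.imwrite(f"pics/{n}0.png",p[:,:,::-1]); np.save(f"pics/{n}0d.npy",d)
    c=r.get_calibration(n); print(n,c)
    for l in("jar","lid","lid_grip","tray","dishes","pen","rack","cap"):
        for m in r.masks_of(l,n)[:3]: print(n,l,round(m["p"],2),np.round(m["at"]),m["pixels"].sum())
E
```

```text
pics
{'clock': np.float64(0.0), 'joints': array([-1.341,  0.478,  0.022,  1.556, -0.012,  1.109, -0.083]), 'qvel': array([-0.001, -0.   ,  0.003, -0.001,  0.002, -0.001,  0.   ]), 'tau': array([ 0.0000e+00, -5.9644e+01,  1.6080e+00, -2.8120e+01,  1.2000e-02,
        9.0000e-03,  0.0000e+00]), 'tcp_pos': array([0.224, 0.636, 0.303]), 'orientation': array([-5.280e-01, -3.097e+00,  3.000e-03]), 'contact_force': array([ 0.437,  0.275, -0.396]), 'moment': array([-0.042,  0.062,  0.01 ]), 'grip_width': np.float64(0.085)}
side {'vertical_fov': 53.45986274387102, 'cx': 317.43656335593926, 'cy': 232.65282952830222, 'R': array([[ 0.99951291, -0.02684051, -0.01592263],
       [-0.03089879, -0.77946144, -0.62568773],
       [ 0.0043827 ,  0.62587495, -0.77991111]]), 't': array([-0.4762692 ,  0.10971159,  0.93203974])}
side jar 0.97 [318. 211.] 3432
side lid 0.87 [372. 160.] 1115
side lid 0.82 [209. 182.] 1110
side lid 0.75 [312. 180.] 1254
side lid_grip 0.94 [414. 244.] 1484
side lid_grip 0.89 [208. 185.] 1150
side lid_grip 0.88 [315. 180.] 1270
side pen 0.77 [320. 280.] 481
side rack 0.85 [461. 392.] 2911
side cap 0.97 [445. 343.] 428
top {'vertical_fov': 53.609042906771826, 'cx': 331.0755528536726, 'cy': 233.19279589043774, 'R': array([[ 0.12842408, -0.99171816, -0.00153023],
       [-0.97094782, -0.12541995, -0.20378952],
       [ 0.20190984,  0.02765726, -0.97901353]]), 't': array([-0.00610986,  0.52164249,  0.94582642])}
top jar 0.62 [287. 262.] 2230
top lid 0.96 [331. 173.] 1344
top lid 0.95 [271. 240.] 1737
top lid 0.87 [201. 249.] 1508
top lid_grip 0.93 [332. 170.] 1304
top lid_grip 0.92 [278. 240.] 1610
top lid_grip 0.84 [200. 249.] 1466
top tray 0.93 [457. 239.] 6362
top dishes 0.8 [268. 198.] 664
top pen 0.57 [357. 261.] 357
top cap 0.72 [280. 240.] 1726
top cap 0.71 [430. 171.] 226
```

View pics/side0.png

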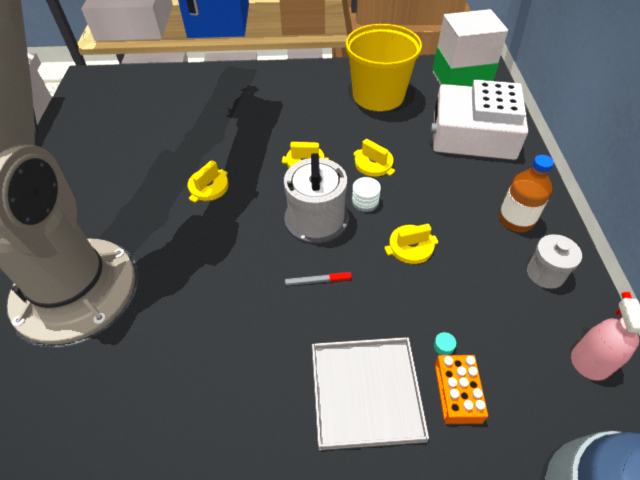

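View pics/top0.png

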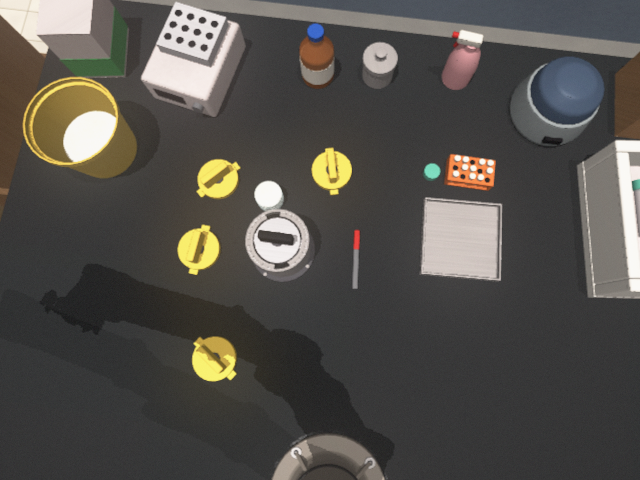

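Run:
```python
import cv2,numpy as np
a=cv2.imread("pics/top0.png")[195:295,230:330]; b=cv2.imread("pics/side0.png")[145:245,270:370]
cv2.imwrite("pics/crop0.png",np.hstack([cv2.resize(x,(400,400),interpolation=cv2.INTER_CUBIC) for x in(a,b)]))
```

```text
(no output)
```

View pics/crop0.png

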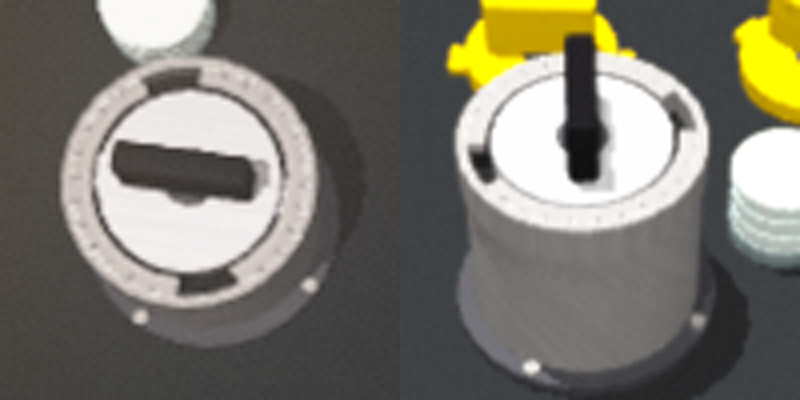

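```bash
cat > h.py <<'E'
import numpy as np,cv2
from bench import r
def cal(n):
    c=r.get_calibration(n); f=240/np.tan(np.radians(c["vertical_fov"]/2)); return f,c["cx"],c["cy"],np.array(c["R"]),np.array(c["t"])
def cloud(n,d):
    f,cx,cy,R,t=cal(n); v,u=np.mgrid[:480,:640]
    P=np.stack([(u-cx)/f*d,(v-cy)/f*d,d],-1); return (P-t)@R
def onplane(n,u,v,z):
    f,cx,cy,R,t=cal(n); o=-R.T@t; k=R.T@np.array([(u-cx)/f,(v-cy)/f,1]); return o+k*(z-o[2])/k[2]
def rect(p):
    (c,s,a)=cv2.minAreaRect(p[:,:2].astype(np.float32)*1000); return np.round(np.array(c)/1000,4),np.round(s,1),round(a,1)
E
python3 - <<'E'
from h import *
for n in("top","side"):
    d=np.load(f"pics/{n}0d.npy"); W=cloud(n,d); ok=d>0
    im=cv2.imread(f"pics/{n}0.png")
    tr=[m for m in r.masks_of("tray",n)] 
    uv={"top":(278,240),"side":(315,185)}[n]
    v,u=np.mgrid[:480,:640]; near=(abs(u-uv[0])<45)&(abs(v-uv[1])<50)&ok
    bar=W[near&(W[...,2]>.147)&(W[...,2]<.175)&(im.max(2)<110)]; print(n,"bar",rect(bar),len(bar),bar[:,2].max())
    rim=W[near&(abs(W[...,2]-.12)<.006)]; (c,rad)=cv2.minEnclosingCircle(rim[:,:2].astype(np.float32)); print("rim",np.round(c,4),rad,len(rim),np.median(rim[:,2]), rim.mean(0))
    # circle LSQ outer
    for col in {"top":[(457,239)],"side":[(368,392)]}[n]:
        m=(abs(u-col[0])<70)&(abs(v-col[1])<65)&ok&(W[...,2]>.012)&(W[...,2]<.03)
        m&={"top":abs(u-461)<46,"side":(u<430)&(v>330)}[n]
        print("traywall",rect(W[m]),m.sum())
        if tr: print("traymask",rect(W[tr[0]["pixels"]&ok]))
print("slots top",[np.round(onplane("top",230+a/4-.4,195+b/4-.4,.12)[:2],4) for a,b in((173,78),(207,281))])
print("slots side",[np.round(onplane("side",270+a/4-.4,145+b/4-.4,.12)[:2],4) for a,b in((80,163),(278,110))])
def bd(q): return np.degrees(np.arctan2(*(q[1]-q[0])[1::-1]))%180
A=[onplane("top",230+a/4-.4,195+b/4-.4,.12)[:2] for a,b in((173,78),(207,281))];B=[onplane("side",270+a/4-.4,145+b/4-.4,.12)[:2] for a,b in((80,163),(278,110))]
print(bd(A),bd(B))
C=[onplane("top",230+a/4-.4,195+b/4-.4,.16)[:2] for a,b in((118,160),(252,178))];print("bar top",C,bd(C))
for l,n in(("dishes","top"),("pen","top"),("cap","top"),("rack","side")):
    d=np.load(f"pics/{n}0d.npy");W=cloud(n,d)
    for m in r.masks_of(l,n): print(l,m["p"],rect(W[m["pixels"]&(d>0)]),W[m["pixels"]][:,2].max())
E
```

```text
top bar (array([0.4775, 0.1614]), array([65.2, 16.5]), 88.9) 319 0.16457327742422898
rim [0.4777 0.1618] 0.0626765787601471 2426 0.12053417213234371 [0.47630214 0.16084595 0.12047177]
traywall (array([ 0.5784, -0.2215]), array([226. , 173.1]), 2.7) 854
traymask (array([ 0.555 , -0.2254]), array([179.9, 181.7]), 2.8)
side bar (array([0.4785, 0.1594]), array([64.5, 15.3]), 88.7) 216 0.16241194852847587
rim [0.4784 0.1614] 0.0639818087220192 1952 0.11993768872817412 [0.47803398 0.1546591  0.11976366]
traywall (array([ 0.5513, -0.2225]), array([170.2, 171.2]), 2.2) 1394
slots top [array([0.528 , 0.1782]), array([0.4301, 0.1464])]
slots side [array([0.4279, 0.1461]), array([0.5265, 0.1789])]
18.00391130261366 18.35593253357059
bar top [array([0.47623587, 0.19133803]), array([0.47577821, 0.12779355])] 89.58735341059871
dishes 0.8 (array([0.5873, 0.2049]), array([58.5, 56.6]), 33.6) 1.0322727841233956
pen 0.57 (array([0.4764, 0.0005]), array([130.7,  13.6]), 5.6) 1.0322727841233956
cap 0.72 (array([0.4782, 0.1618]), array([97.6, 88.3]), 31.1) 1.0322727841233956
cap 0.71 (array([ 0.694, -0.144]), array([33.9, 33.9]), 17.2) 0.024515887939533538
rack 0.85 (array([ 0.7089, -0.2204]), array([117.3,  74. ]), 88.2) 0.7879698871322508
```

Run:
```python
from h import *
print([np.linalg.det(np.array(r.get_calibration(n)["R"])) for n in("top","side")])
f={}
c=np.array([.4778,.1616])
out=[]
for n in("top","side"):
    im=cv2.imread(f"pics/{n}0.png"); F,cx,cy,R,t=cal(n)
    d=np.load(f"pics/{n}0d.npy")
    th=np.radians(np.arange(0,360,.5)); rr=np.arange(30,66,.5)/1000
    T,Q=np.meshgrid(th,rr)
    X=np.stack([c[0]+Q*np.cos(T),c[1]+Q*np.sin(T),np.full_like(T,.12)],-1)@R.T+t
    u=(F*X[...,0]/X[...,2]+cx).astype(np.float32);v=(F*X[...,1]/X[...,2]+cy).astype(np.float32)
    out.append(cv2.resize(cv2.remap(im,u,v,cv2.INTER_LINEAR),(720,144)))
    # rectified view at z=.12, 0.3mm/px; x up y left
    g=np.arange(-66,66,.35)/1000; gx,gy=np.meshgrid(-g,-g,indexing='ij')
    X=np.stack([c[0]+gx,c[1]+gy,np.full_like(gx,.12)],-1)@R.T+t
    u=(F*X[...,0]/X[...,2]+cx).astype(np.float32);v=(F*X[...,1]/X[...,2]+cy).astype(np.float32)
    f[n]=cv2.remap(im,u,v,cv2.INTER_CUBIC)
    W=cloud(n,cv2.remap(d,np.arange(640,dtype=np.float32)[None].repeat(480,0),np.arange(480,dtype=np.float32)[:,None].repeat(640,1),cv2.INTER_NEAREST))
    z=cv2.remap(W[...,2].astype(np.float32),u,v,cv2.INTER_NEAREST)
    f[n+"z"]=cv2.applyColorMap(np.clip((z-.08)/.09*255,0,255).astype(np.uint8),cv2.COLORMAP_JET)
cv2.imwrite("pics/polar.png",np.vstack(out))
cv2.imwrite("pics/rect.png",cv2.resize(np.vstack([np.hstack([f["top"],f["side"]]),np.hstack([f["topz"],f["sidez"]])]),(600,600)))
```

```text
[np.float64(1.0000000000000002), np.float64(0.9999999999999992)]
```

View pics/polar.png

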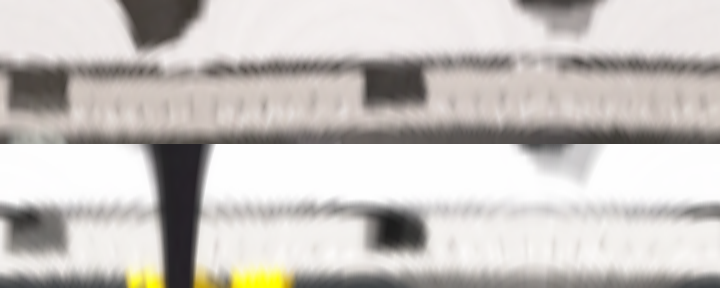

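View pics/rect.png

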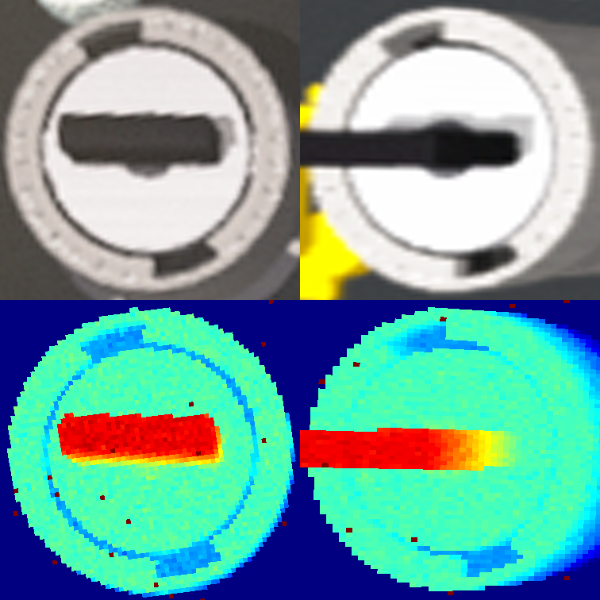

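Candidates for the lid, in the top picture: the black-barred lid in the jar at (276,240), and yellow look-alikes at (218,180), (198,249), (331,170) and (214,360). The white-lidded pot at (379,65) also resembles the jar. I choose the jar at (278,243): it is steel, has the black bar, and the close crop shows the slots at (273,214) and (282,265). The bar lies at about 89° and the slots at about 18.3°. That is 109° clockwise of the slots, more than the 35–70° stated, so I'll watch the wrist moment while turning.

```bash
python3 -m handwheel '[[[0.018,-0.034,0,0,0,-0.09,0.06],[0.018,-0.034,0,0,0,-0.09,0.06],[0.018,-0.034,0,0,0,-0.09,0.06],[0.018,-0.034,0,0,0,-0.09,0.06],[0.018,-0.034,0,0,0,-0.09,0.06],[0.018,-0.034,0,0,0,-0.09,0.06],[0.018,-0.034,0,0,0,-0.09,0.06],[0.018,-0.034,0,0,0,-0.09,0.06],[0.018,-0.034,0,0,0,-0.09,0.06],[0.018,-0.034,0,0,0,-0.09,0.06]]]' 40
cat >> h.py <<'E'
from scipy.spatial.transform import Rotation as Ro
def st():
    o=r.get_obs(); R=Ro.from_rotvec(o["orientation"]).as_matrix()
    print("t",round(float(o["clock"]),2),"tcp",np.round(o["tcp_pos"],4),"jaw",round(np.degrees(np.arctan2(R[1,1],R[0,1])),2),"z",np.round(R[:,2],4),"F",np.round(o["contact_force"],1),"M",np.round(o["moment"],2),"w",round(float(o["grip_width"]),4),"q",np.round(o["joints"],2))
    return o,R
def level(R,jaw):
    # rotvec to make tool vertical with given jaw angle
    j=np.radians(jaw); y=np.array([np.cos(j),np.sin(j),0]); z=np.array([0,0,-1.]); x=np.cross(y,z)
    print("turn needed",np.round(Ro.from_matrix(np.stack([x,y,z],1)@R.T).as_rotvec(),4))
E
python3 -c "
from h import *
o,R=st(); level(R,-1)"
```

```text
clock: 2.03
tcp_pos: [0.4043, 0.2951, 0.3042]
orientation: [-1.828, -2.555, -0.001]
contact_force: [1.0, 0.0, -0.1]
grip_width: 0.0602
t 2.03 tcp [0.4043 0.2951 0.3042] jaw 18.83 z [ 4.e-04  8.e-04 -1.e+00] F [ 1.   0.  -0.1] M [ 0.05 -0.03 -0.02] w 0.0602 q [-1.03  0.19  0.32  1.98 -0.07  0.98 -0.35]
turn needed [-0.0007  0.0005 -0.3461]
```

```bash
python3 -m handwheel '[[[0.0184,-0.0334,-0.01,0,0,-0.087,0.06],[0.0184,-0.0334,-0.01,0,0,-0.087,0.06],[0.0184,-0.0334,-0.01,0,0,-0.086,0.06],[0.0184,-0.0334,-0.01,0,0,-0.086,0.06],[0,0,0,0,0,0,0.06],[0,0,0,0,0,0,0.06]]]' 40
python3 -c "
from h import *
o,R=st(); level(R,-1); print(np.array([.4778,.1612,.2005])-o['tcp_pos'])
p,d=r.grab_frame('side'); cv2.imwrite('pics/s1.png',p[:,:,::-1])
p,d=r.grab_frame('top'); cv2.imwrite('pics/t1.png',p[:,:,::-1])"
```

```text
clock: 2.53
tcp_pos: [0.4779, 0.1608, 0.2636]
orientation: [2.241, 2.201, -0.002]
contact_force: [-0.5, 1.1, 0.1]
grip_width: 0.0603
t 2.53 tcp [0.4779 0.1608 0.2636] jaw -1.03 z [-4.0e-04 -1.1e-03 -1.0e+00] F [-0.5  1.1  0.1] M [ 0.    0.05 -0.01] w 0.0603 q [-0.83  0.26  0.45  2.02 -0.14  0.89 -0.32]
turn needed [ 0.0011 -0.0004  0.0005]
[-0.00013915  0.0003551  -0.06312664]
```

View pics/s1.png

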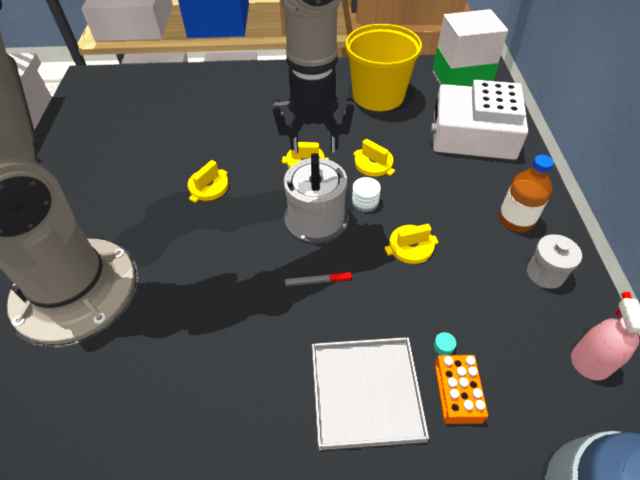

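The open fingers at (296,145) and (340,145) straddle the jar's bar at (315,170). I'll descend and close.

```bash
python3 -m handwheel '[[[0,0,-0.02,0,0,0,0.06],[0,0,-0.02,0,0,0,0.06],[0,0,-0.013,0,0,0,0.06],[0,0,-0.008,0,0,0,0.06],[0,0,0,0,0,0,0.06],[0,0,0,0,0,0,0.0],[0,0,0,0,0,0,0.0],[0,0,0,0,0,0,0.0],[0,0,0,0,0,0,0.0],[0,0,0,0,0,0,0.0]]]' 40
python3 -c "
from h import *
o,R=st()"
```

```text
clock: 3.47
tcp_pos: [0.4779, 0.1636, 0.2039]
orientation: [2.236, 2.207, 0.003]
contact_force: [-0.7, 1.0, 6.4]
grip_width: 0.0151
t 3.47 tcp [0.4779 0.1636 0.2039] jaw -0.74 z [ 0.0015  0.0012 -1.    ] F [-0.7  1.   6.4] M [0.05 0.24 0.01] w 0.0151 q [-0.8   0.35  0.42  2.07 -0.2   0.76 -0.26]
```

```bash
python3 -m handwheel '[[[0,0,0,0,0,0.06,0.0],[0,0,0,0,0,0.08,0.0],[-0.0005,0,0,0,0,0.08,0.0],[0,0,0,0,0,0,0.0]]]' 40
python3 -c "
from h import *
o,R=st()"
```

```text
clock: 3.8
tcp_pos: [0.4775, 0.1636, 0.2039]
orientation: [1.976, 2.442, 0.004]
contact_force: [-0.2, 0.7, 6.2]
grip_width: 0.0151
t 3.8 tcp [0.4775 0.1636 0.2039] jaw 12.03 z [ 0.0019  0.0014 -1.    ] F [-0.2  0.7  6.2] M [0.03 0.11 0.23] w 0.0151 q [-0.76  0.34  0.37  2.07 -0.18  0.76 -0.07]
```

```bash
python3 -m handwheel '[[[-0.0002,0,0,0,0,0.1,0.0],[-0.0003,0,0,0,0,0.1,0.0],[-0.0002,-0.0001,0,0,0,0.1,0.0],[-0.0002,-0.0002,0,0,0,0.1,0.0],[-0.0002,-0.0002,0,0,0,0.1,0.0],[-0.0002,-0.0002,0,0,0,0.1,0.0],[-0.0001,-0.0002,0,0,0,0.1,0.0],[-0.0001,-0.0002,0,0,0,0.1,0.0],[0,-0.0002,0,0,0,0.1,0.0],[0,0,0,0,0,0,0.0]]]' 40
python3 -c "
from h import *
o,R=st()
p,d=r.grab_frame('side'); cv2.imwrite('pics/s2.png',p[:,:,::-1])
p2,d=r.grab_frame('top')
cv2.imwrite('pics/c2.png',np.hstack([cv2.resize(x,(400,400),interpolation=cv2.INTER_CUBIC) for x in(p2[195:295,230:330,::-1],p[145:245,270:370,::-1])]))"
```

```text
clock: 4.63
tcp_pos: [0.476, 0.1621, 0.2039]
orientation: [0.717, 3.057, 0.002]
contact_force: [0.3, 0.8, 7.0]
grip_width: 0.0152
t 4.63 tcp [0.476  0.1621 0.2039] jaw 63.6 z [ 0.0017  0.0011 -1.    ] F [0.3 0.8 7. ] M [-0.05  0.19  0.2 ] w 0.0152 q [-0.59  0.33  0.17  2.07 -0.08  0.75  0.73]
```

View pics/c2.png

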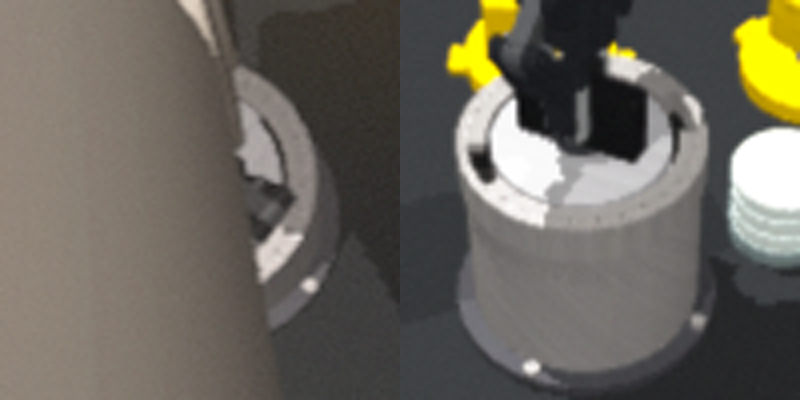

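The side crop shows the bar turning with the jaws, with low moment (0.2 N m). Now the remaining 45°.

```bash
python3 -m handwheel '[[[0,-0.0002,0,0,0,0.1,0.0],[0,-0.0002,0,0,0,0.1,0.0],[0,-0.0001,0,0,0,0.1,0.0],[0,-0.0001,0,0,0,0.1,0.0],[0,-0.0001,0,0,0,0.1,0.0],[0,-0.0001,0,0,0,0.1,0.0],[0,0,0,0,0,0.1,0.0],[0,0,0,0,0,0.08,0.0],[0,0,0,0,0,0,0.0]]]' 40
python3 -c "
from h import *
o,R=st()
p,d=r.grab_frame('side'); cv2.imwrite('pics/s3.png',p[:,:,::-1])
p2,d=r.grab_frame('top')
cv2.imwrite('pics/c3.png',np.hstack([cv2.resize(x,(400,400),interpolation=cv2.INTER_CUBIC) for x in(p2[195:295,230:330,::-1],p[145:245,270:370,::-1])]))"
```

```text
clock: 5.48
tcp_pos: [0.4761, 0.1613, 0.2039]
orientation: [-0.497, 3.1, 0.001]
contact_force: [-0.1, -0.3, 6.7]
grip_width: 0.0155
t 5.48 tcp [0.4761 0.1613 0.2039] jaw 108.23 z [ 1.8e-03  9.0e-04 -1.0e+00] F [-0.1 -0.3  6.7] M [-0.12  0.16  0.14] w 0.0155 q [-0.45  0.32 -0.    2.06  0.    0.76  1.44]
```

View pics/c3.png

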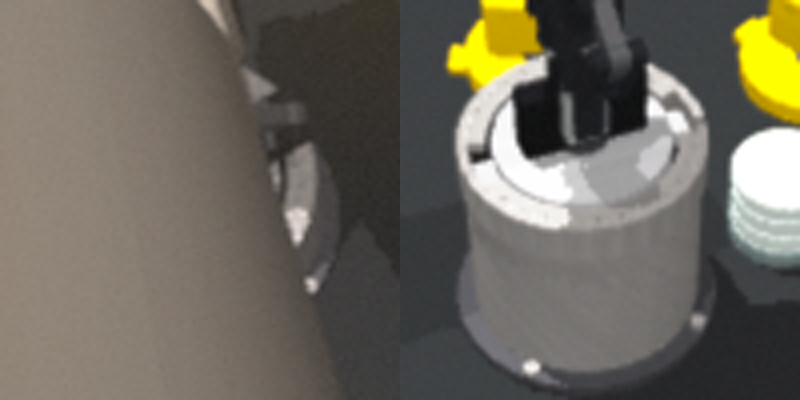

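Run:
```python
from h import *
im=cv2.imread("pics/s3.png"); F,cx,cy,R,t=cal("side"); c=np.array([.4782,.1614]); out=[]
for z in(.12,.111):
    T,Q=np.meshgrid(np.radians(np.arange(-20,340,.5)),np.arange(36,66,.5)/1000)
    X=np.stack([c[0]+Q*np.cos(T),c[1]+Q*np.sin(T),np.full_like(T,z)],-1)@R.T+t
    out.append(cv2.resize(cv2.remap(im,(F*X[...,0]/X[...,2]+cx).astype(np.float32),(F*X[...,1]/X[...,2]+cy).astype(np.float32),cv2.INTER_CUBIC),(720,180)))
A=np.vstack(out)
A=np.hstack([A[:,0:160],A[:,360:520]])
cv2.imwrite("pics/p3.png",np.vstack([cv2.resize(A,(800,360)),]))
cv2.imwrite("pics/z3.png",cv2.resize(im[150:210,280:352],(792,600),interpolation=cv2.INTER_CUBIC))
```

```text
(no output)
```

View pics/p3.png

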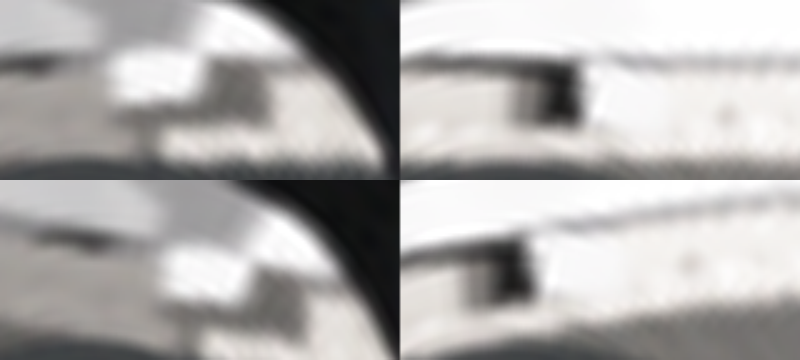

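View pics/z3.png

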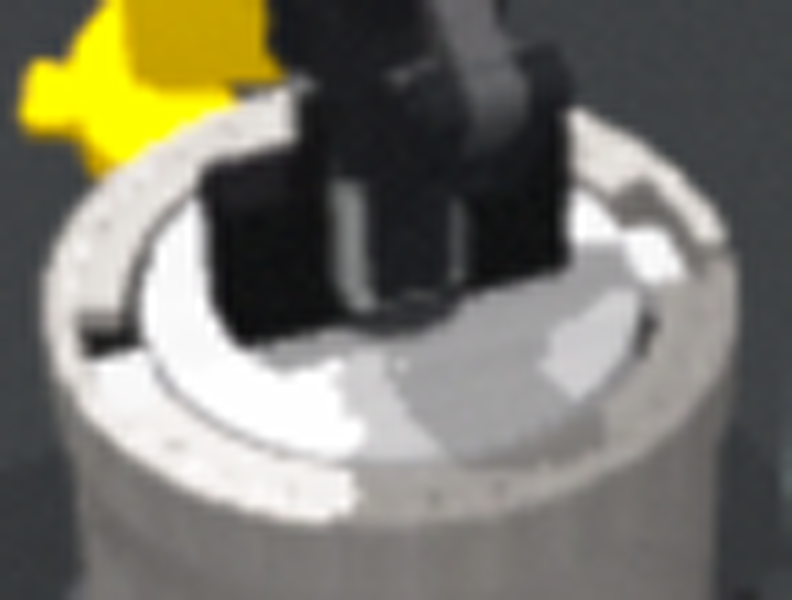

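Lugs are at about 18.6° and slot centres at about 18.3°, so they are aligned. Lifting gently, watching the force.

```bash
python3 -m handwheel '[[[0,0,0,0,0,0,0.0],[0,0,0.004,0,0,0,0.0],[0,0,0.004,0,0,0,0.0],[0,0,0.003,0,0,0,0.0],[0,0,0,0,0,0,0.0]]]' 60
python3 -c "
from h import *
o,R=st()"
```

```text
clock: 6.0
tcp_pos: [0.4752, 0.1611, 0.2143]
orientation: [0.494, -3.103, 0.0]
contact_force: [-0.1, 0.9, -3.8]
grip_width: 0.0157
t 6.0 tcp [0.4752 0.1611 0.2143] jaw 108.08 z [-0. -0. -1.] F [-0.1  0.9 -3.8] M [ 0.01 -0.02 -0.  ] w 0.0157 q [-0.45  0.31  0.    2.05 -0.    0.78  1.44]
```

```bash
python3 -m handwheel '[[[0,0,0.006,0,0,0,0.0],[0,0,0.008,0,0,0,0.0],[0,0,0.01,0,0,0,0.0],[0,0,0.01,0,0,0,0.0],[0,0,0.006,0,0,0,0.0],[0,0,0,0,0,0,0.0]]]' 60
python3 -c "
from h import *
o,R=st()
p,d=r.grab_frame('side'); cv2.imwrite('pics/s4.png',p[:,:,::-1])
print(np.array([.5513,-.2225])-o['tcp_pos'][:2])"
```

```text
clock: 6.5
tcp_pos: [0.4762, 0.1616, 0.256]
orientation: [-0.494, 3.099, 0.002]
contact_force: [-0.5, -0.7, -2.7]
grip_width: 0.0153
t 6.5 tcp [0.4762 0.1616 0.256 ] jaw 108.11 z [ 0.0032  0.0015 -1.    ] F [-0.5 -0.7 -2.7] M [-0.   -0.03  0.01] w 0.0153 q [-0.45  0.25  0.    2.01 -0.    0.87  1.44]
[ 0.07512573 -0.38405907]
```

View pics/s4.png

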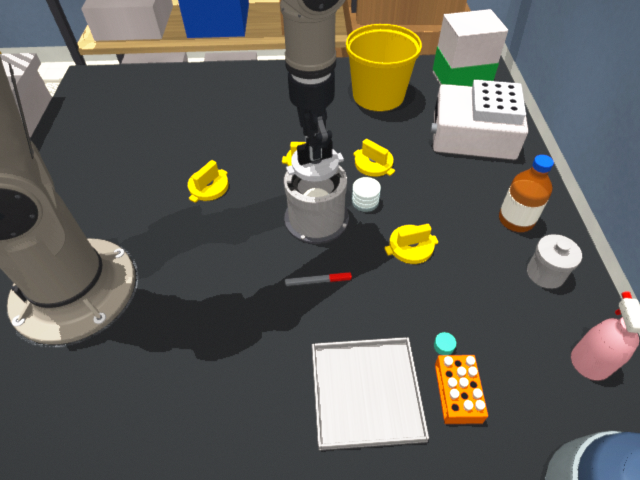

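```bash
python3 -m handwheel '[[[0.002,-0.01,0,0,0,-0.03,0.0],[0.0039,-0.02,0,0,0,-0.05,0.0],[0.0055,-0.028,0,0,0,-0.05,0.0],[0.0063,-0.032,0,0,0,-0.05,0.0],[0.0063,-0.032,0,0,0,-0.05,0.0],[0.0063,-0.032,0,0,0,-0.05,0.0],[0.0063,-0.032,0,0,0,-0.05,0.0],[0.0063,-0.032,0,0,0,-0.05,0.0],[0.0063,-0.032,0,0,0,-0.05,0.0],[0.0063,-0.032,0,0,0,-0.05,0.0]]]' 60
python3 -m handwheel '[[[0.0063,-0.032,0,0,0,-0.05,0.0],[0.0055,-0.03,0,0,0,-0.05,0.0],[0.0045,-0.025,0,0,0,-0.03,0.0],[0.0027,-0.015,0,0,0,0,0.0],[0,0,0,0,0,0,0.0],[0,0,0,0,0,0,0.0]]]' 60
python3 -c "
from h import *
o,R=st(); level(R,70)
p,d=r.grab_frame('side'); cv2.imwrite('pics/s5.png',p[:,:,::-1])
print(np.array([.5513,-.2225])-o['tcp_pos'][:2])"
```

```text
clock: 7.38
tcp_pos: [0.5297, -0.1247, 0.2534]
orientation: [-0.268, -3.129, 0.001]
contact_force: [0.9, -0.0, -4.4]
grip_width: 0.0153
clock: 7.88
tcp_pos: [0.5483, -0.2256, 0.2532]
orientation: [-0.468, -3.105, 0.001]
contact_force: [-1.5, -0.5, -3.5]
grip_width: 0.0154
t 7.88 tcp [ 0.5483 -0.2256  0.2532] jaw 72.84 z [-1.9e-03 -6.0e-04 -1.0e+00] F [-1.5 -0.5 -3.5] M [ 0.06  0.02 -0.1 ] w 0.0154 q [ 0.06  0.4   0.29  1.82 -0.14  0.94  1.68]
turn needed [ 0.0006 -0.0019 -0.0496]
[0.00302202 0.00308454]
```

View pics/s5.png

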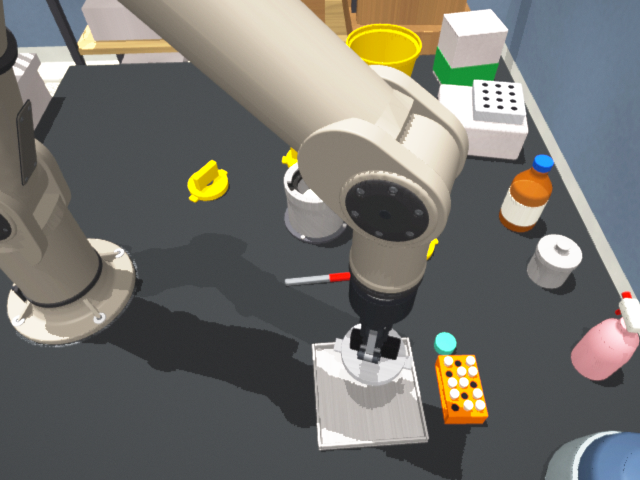

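The lid at (373,352) hangs level above the tray. Next is a fast descent to about 7 mm above the floor, then slow.

```bash
python3 -m handwheel '[[[0.001,0.001,-0.015,0,0,0,0.0],[0.001,0.001,-0.025,0,0,0,0.0],[0,0,-0.025,0,0,0,0.0],[0,0,-0.025,0,0,0,0.0],[0,0,-0.02,0,0,0,0.0],[0,0,-0.014,0,0,0,0.0],[0,0,-0.01,0,0,0,0.0],[0,0,-0.006,0,0,0,0.0],[0,0,0,0,0,0,0.0],[0,0,0,0,0,0,0.0]]]' 60
python3 -c "
from h import *
o,R=st(); level(R,72.8)"
```

```text
clock: 8.77
tcp_pos: [0.5521, -0.2207, 0.1144]
orientation: [0.46, 3.107, 0.0]
contact_force: [0.5, 0.4, -3.4]
grip_width: 0.0152
t 8.77 tcp [ 0.5521 -0.2207  0.1144] jaw 73.18 z [ 5.e-04  0.e+00 -1.e+00] F [ 0.5  0.4 -3.4] M [ 0.02 -0.08 -0.  ] w 0.0152 q [ 0.1   0.59  0.23  1.9  -0.21  0.67  1.74]
turn needed [-0.      0.0005 -0.0066]
```

```bash
python3 -m handwheel '[[[0,0,-0.003,0,0,0,0.0],[0,0,-0.003,0,0,0,0.0],[0,0,-0.002,0,0,0,0.0],[0,0,0,0,0,0,0.0],[0,0,0,0,0,0,0.0]]]' 60
python3 -c "
from h import *
o,R=st()"
```

```text
clock: 9.18
tcp_pos: [0.5518, -0.2208, 0.106]
orientation: [0.46, 3.108, 0.0]
contact_force: [0.0, 0.0, -2.8]
grip_width: 0.0148
t 9.18 tcp [ 0.5518 -0.2208  0.106 ] jaw 73.16 z [ 0.  0. -1.] F [ 0.   0.  -2.8] M [ 0.03  0.03 -0.05] w 0.0148 q [ 0.11  0.61  0.23  1.91 -0.21  0.65  1.74]
```

```bash
python3 -m handwheel '[[[0,0,-0.001,0,0,0,0.0],[0,0,-0.001,0,0,0,0.0],[0,0,-0.001,0,0,0,0.0],[0,0,0,0,0,0,0.0],[0,0,0,0,0,0,0.0]]]' 60
python3 -c "
from h import *
o,R=st()"
```

```text
clock: 9.6
tcp_pos: [0.5519, -0.2209, 0.103]
orientation: [0.46, 3.108, -0.0]
contact_force: [0.2, -0.1, -2.4]
grip_width: 0.0153
t 9.6 tcp [ 0.5519 -0.2209  0.103 ] jaw 73.16 z [ 2.e-04 -0.e+00 -1.e+00] F [ 0.2 -0.1 -2.4] M [0.12 0.06 0.01] w 0.0153 q [ 0.11  0.61  0.22  1.91 -0.21  0.65  1.74]
```

```bash
python3 -m handwheel '[[[0,0,-0.001,0,0,0,0.0],[0,0,-0.001,0,0,0,0.0],[0,0,0,0,0,0,0.0],[0,0,0,0,0,0,0.0]]]' 60
python3 -c "
from h import *
o,R=st()"
```

```text
clock: 9.93
tcp_pos: [0.5519, -0.2209, 0.1029]
orientation: [0.46, 3.107, 0.001]
contact_force: [-6.2, 3.4, 18.3]
grip_width: 0.0151
t 9.93 tcp [ 0.5519 -0.2209  0.1029] jaw 73.15 z [ 5.e-04  7.e-04 -1.e+00] F [-6.2  3.4 18.3] M [0.66 1.35 0.  ] w 0.0151 q [ 0.11  0.61  0.22  1.91 -0.22  0.65  1.74]
```

The lid is on the floor. I'll ease off 1 mm, open, then withdraw.

```bash
python3 -m handwheel '[[[0,0,0.001,0,0,0,0.0],[0,0,0,0,0,0,0.0],[0,0,0,0,0,0,0.03],[0,0,0,0,0,0,0.045],[0,0,0,0,0,0,0.045],[0,0,0,0,0,0,0.045],[0,0,0,0,0,0,0.045]]]' 40
python3 -c "
from h import *
o,R=st()"
```

```text
clock: 10.52
tcp_pos: [0.5519, -0.2208, 0.1018]
orientation: [0.46, 3.108, -0.0]
contact_force: [-0.3, -0.3, -0.2]
grip_width: 0.045
t 10.52 tcp [ 0.5519 -0.2208  0.1018] jaw 73.17 z [ 0.e+00 -1.e-04 -1.e+00] F [-0.3 -0.3 -0.2] M [ 0.01  0.06 -0.03] w 0.045 q [ 0.11  0.61  0.22  1.91 -0.21  0.64  1.74]
```

```bash
python3 -m handwheel '[[[0,0,0.01,0,0,0,0.045],[0,0,0.02,0,0,0,0.045],[0,0,0.03,0,0,0,0.045],[0,0,0.04,0,0,0,0.045],[0,0,0.04,0,0,0,0.045],[0,0.02,0.03,0,0,0,0.045],[0,0.04,0.02,0,0,0,0.045],[0,0.04,0,0,0,0,0.045],[0,0.04,0,0,0,0,0.045],[0,0.04,0,0,0,0,0.045]]]' 40
python3 -m handwheel '[[[0,0.04,0,0,0,0,0.045],[0,0.04,0,0,0,0,0.045],[0,0.04,0,0,0,0,0.045],[0,0,0,0,0,0,0.045],[0,0,0,0,0,0,0.045],[0,0,0,0,0,0,0.045]]]' 40
python3 - <<'E'
from h import *
st()
p,d=r.grab_frame('top'); cv2.imwrite('pics/t6.png',p[:,:,::-1]); W=cloud('top',d)
v,u=np.mgrid[:480,:640]; m=(abs(u-461)<45)&(abs(v-239)<45)&(d>0)&(W[...,2]<.1)
b=W[m&(W[...,2]>.048)]; print("bar",rect(b),np.percentile(b[:,2],[5,50,95]))
k=W[m&(abs(W[...,2]-.0195)<.006)&(np.hypot(W[...,0]-.552,W[...,1]+.221)<.043)]
A=np.c_[k[:,:2],np.ones(len(k))]; s=np.linalg.lstsq(A,k[:,2],rcond=None)[0]; print("disc plane slope",s[:2],"z",np.median(k[:,2]),len(k))
p,d=r.grab_frame('side'); cv2.imwrite('pics/s6.png',p[:,:,::-1])
E
```

```text
clock: 11.35
tcp_pos: [0.5516, -0.0421, 0.292]
orientation: [0.461, 3.106, 0.001]
contact_force: [1.0, 0.0, -0.8]
grip_width: 0.0453
clock: 11.85
tcp_pos: [0.5517, 0.076, 0.291]
orientation: [0.46, 3.107, -0.001]
contact_force: [-0.7, 0.2, 0.1]
grip_width: 0.0454
t 11.85 tcp [0.5517 0.076  0.291 ] jaw 73.17 z [ 3.e-04 -5.e-04 -1.e+00] F [-0.7  0.2  0.1] M [-0.   -0.    0.01] w 0.0454 q [-0.4   0.3   0.19  1.87 -0.07  0.98  1.09]
bar (array([ 0.5532, -0.2207]), array([16.8, 65.4]), 73.0) [0.05211445 0.05839555 0.06132313]
disc plane slope [-0.00145328  0.00096501] z 0.019158753023062414 893
```

View pics/t6.png

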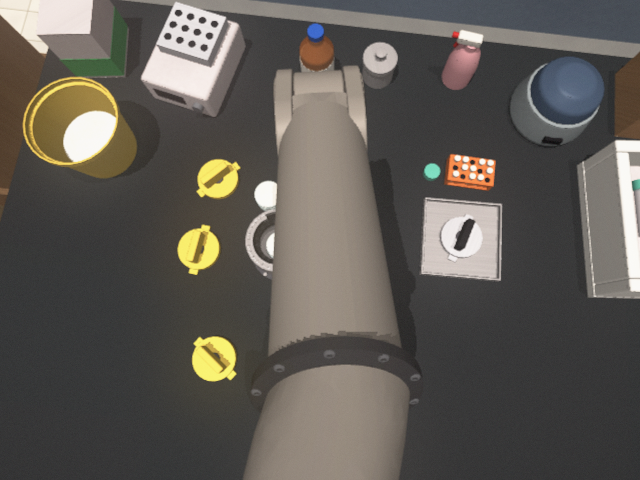

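View pics/s6.png

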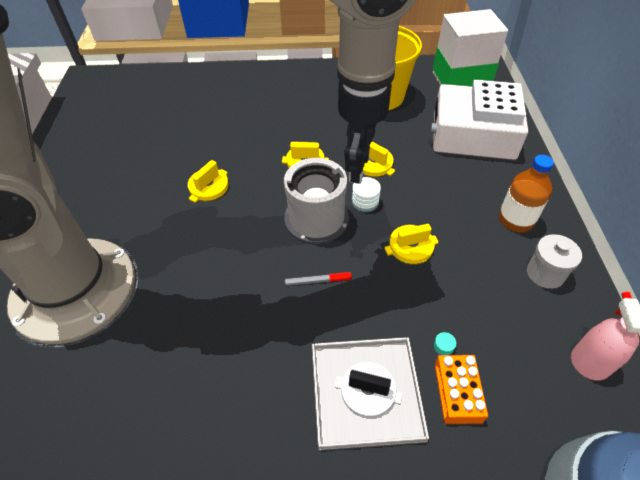

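The lid is at (370,388) in the side picture, flat in the tray. The jar at (316,195) is open, and the bystanders are in the same places as in the first pictures. Handing in.

```bash
python3 -c "
from bench import r
print(r.hand_in())"
```

```text
the job is handed in; nothing more can be done
None
```

The steel jar is open, and its lid lies flat in the tray with the bar up and the gripper clear. I gripped the black bar, turned the lid about 109° anticlockwise until the lugs stood in the slots, and lifted it straight out. Then I lowered it onto the tray floor, let go and backed off. I handed the job in at about 12 s; it reports no verdict.

**Last checks:**
- **Position:** the lid's centre is about 2 mm from the tray's centre along each side.
- **Flatness:** the disc's top is about 19 mm above the bench, so the underside is about 4 mm up, at floor height. Tilt measures about 0.002 rad.
- **Contact:** the wrist force reads about zero.
- **Bystanders:** dishes, pen, rack and cap look unmoved in the last pictures. I compared them by eye and did not re-measure.

**Disagreements:**
- **Starting angle:** I measured the lid about 109° clockwise of the slots, not the stated 35–70°. It still turned freely anticlockwise, and the lift met no resistance.
- **Set-down:** my last downward step pressed the lid on the tray floor with about 18 N before I eased off and opened the gripper.

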